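# Log a descaling and open the safety-capped descaler

## Robot

A 6-joint arm with a two-finger parallel gripper is mounted at the origin on the work surface. World frame = base frame: x ahead of the robot, y to its left, z up, the work surface at z = 0. Lengths are in m, angles in degrees, forces in N, time in s.
With the tool pointing down it reaches from about 0.3 to 1 m from the base axis. Payload 5.1 kg.
Tool frame: the origin (TCP) lies at the very end of the fingers, on their centre line; the grasp point (between the pads) lies 19 mm behind it; y points along the fingers, z is the direction in which the jaws open and shut, and the axes are right-handed (so a half turn about y gives the same grasp; the last joint's range is limited). The gripper opens to 95 mm and grips with 3 to 60 N. Pads are 20 mm wide; open, the fingers measure 119 mm over their backs; the gripper's body (75 mm by 180 mm) begins 59 mm behind the grasp point.
Start: joints at [63.277, 7.093, 94.555, -0, 78.352, -4.733], TCP at [0.243, 0.603, 0.215] pointing down, gripper open.
Joint ranges: [-149.61, 149.61], [-58.7, 133.49], [1.44, 155.28], [-77.14, 257.14], [18.33, 153.61], [-166.67, 166.67]. Speed limits (degrees/s): [147.25, 147.25, 180, 180, 180, 180].

## Interface

Orientations are given as [roll, pitch, yaw] about the fixed x, y, z axes, in that order (R = Rz(yaw) Ry(pitch) Rx(roll)).
In Python, from plant import monitor, optics, ticket gives the robot as it stands. The module is installed in compiled form; this text tells all that it offers.
- The arm moves only by the tool apply_moves, never from a script. Its argument "motion" is a list of rows, each a list of 7 numbers: the shift along the tool's x, y, z in mm, then the turn, a rotation vector about the tool's x, y, z in rad, then the closure in counts, from 0 (fully open) to 255 (shut). A call has 1 to 10 rows; each row is the pose to reach, as a shift and turn from the pose commanded when the call began, along the tool's axes at that moment; what a row does not reach only later rows make up. A row lasts 1/10 s, in which the tool goes at most 50 mm and 8.59 degrees, less where a joint would pass 70% of its speed; a pose out of reach is approached as far as the arm can. A call with a gripper value outside its range is refused whole. The fingers move at their own pace and stop on an object; "force" is the grip in N (left out, the last holds). Time passes only in rows, so rows that repeat a pose let the fingers close. It gives the time, the measured TCP pose, the force and the opening at its end, in the units of the state.
- monitor.state(): the state, without advancing time (a new reading comes with each control period).
- optics.capture(name): name is "scene" or "side" or "wrist"; returns (picture, depth): 480x640x3 uint8, red, green, blue; 480x640 float32, m along the optical axis (not along the pixel's ray), 0 where there is no reading.
- optics.camera_info(name): a dict with "fov_y" (degrees; the focal length in pixels is half the picture's height over the tangent of half this angle, whatever the lens; pixels are square), "cx", "cy" (the principal point, pixels), "dist" ([k1, k2, p1, p2, k3] as OpenCV has them; the pictures are not rectified), "R" (3x3) and "t" (3): a world point X has camera coordinates R X + t; the wrist camera has in their place "mount" (4x4, takes a point from camera to tool coordinates, whose origin is the TCP and whose axes are the tool frame's). Camera axes: x right, y down, z forward; pixel columns grow to the right and rows downward; lengths in m; the calibration is good to about 2 mm. A picture is of the moment at which its call begins: read the wrist's pose just before it. camera_info takes no time and is no camera call.
- ticket.close_job(): hands the job in, once; it reports no verdict.
Trained networks look in the newest picture that a camera, given by its name, has taken for a name from the list of things; names that differ only in an ending like _2 or _b are one class to them, and where a whole thing is asked for, a point or a joint stands for the part that bears it (a point fixed in the world has none). Each returns a list of dicts, best first, with "score" (0 to 1); they miss things now and then, are a little off and sometimes report something else, mostly with a low value. They report only what shows in the picture. A call takes as long as a camera call. They do not tell look-alikes from the thing itself.
- optics.spot_in(camera, label): "point" ([x, y, z] in m, in world coordinates, good to about 4 mm: the middle of the surface that is visible of it).
- optics.masks_of(camera, label): "mask" (480x640 bool, what is visible of it).
The state is a dict: "time_s": time; "joints": joint angles; "qvel": joint speeds; "tau": joint torques, N m; "position": TCP position; "tcp_rot": TCP orientation; "force": force on the tool from outside, world axes, zero at the start; "wrist_torque": the same for the moment, N m; "opening": opening from 0.0 (shut) to 1.0 (fully open).
Only numpy, scipy, OpenCV 4.12 (cv2) and the standard library are available. Lean on these libraries where they do the work, as an engineer would, in place of code of your own. Each camera call takes 0.05 s, during which the arm holds its last target.

## Task

The steamer pot is due for descaling: first log it on the grey tally counter by swinging its orange-pegged lever to the stop and letting it spring back. Then press the descaler bottle's red safety cap down, twist it counter-clockwise until it is free and lift it straight off. Finish still holding the cap in the gripper, level, about 8 cm straight above its place on the bottle, and leave everything else on the counter where it is.

Things in the scene. Friction and masses are not known exactly. Their poses are not given: they have to be found in the camera images.
- bottle: Blue descaler bottle (74 mm across, orange band) clamped immovably in a 120 x 120 x 6 mm steel foot. Origin under the centre of the foot on the counter top, z up. White neck on its axis: shoulder ends 137 mm up, neck top 168 mm up. When locked, the cap's x axis lies along the bottle's. Inside the cap a spring pushes it up, about 4 N when locked, 10 N fully down.
- bottle_seat (a point): Point on the bottle's axis, 146 mm above the counter top, where the centre of the cap's lower edge sits when locked. The cap must be pressed at least 4 mm below this (it bottoms at 6 mm) and kept down while turned counter-clockwise seen from above; it is free to lift once turned 65 to 85 degrees (75 is best; a stop ends the turn at 87).
- cap: Red round ribbed push-and-turn safety cap, 52 mm across, 34 mm high, about 40 g, white stripe along its x axis on the flat top. Origin at the centre of its lower edge, z up; locked, its top is 180 mm above the counter top. It starts locked: it neither turns nor lifts until pressed down. Grip it round its sides from above; friction at 60 N of grip is ample.
- counter: Grey tally counter, 75 x 110 x 46 mm on a 110 x 140 x 4 mm plate, fixed to the counter top. Origin under its centre, x across its short side. A steel lever on its top turns about the vertical axis through the middle and points roughly to its -x side; four blank white windows lie on its +x side.
- lever (a joint): Turn of the tally lever (rad), 0 at rest, 1.0 at its stop; grows counter-clockwise seen from above. A spring returns it to 0 when let go; pushing its peg takes 1 to 2.5 N. Reading noise about 0.001.
- lever_peg (a point): Centre of the top of the orange upright peg (14 mm across, 40 mm tall, top 95 mm above the counter top) at the lever's end, 65 mm from the pivot axis. The lever bar below it reaches up to 59 mm above the counter top; beside the peg above that height all is free.
- lever_pivot (a point): Point on the lever's vertical pivot axis, at the height of the peg's top (95 mm above the counter top).
- egg_cup: Bystander: yellow egg cup, 50 mm across, 62 mm tall. Origin under its centre.
- stick: Bystander: flat wooden stirring stick, 345 mm long, 34 mm at its widest, 10 mm thick, lying along its x axis. Origin at the middle of the shaft's underside.
- sieve: Bystander: aluminium sieve, 150 mm across, 50 mm tall, with a handle reaching 200 mm to its -x side. Origin under the centre of the bowl.
- scoop: Bystander: small green plastic scoop lying flat, 60 x 45 x 28 mm, its handle reaching 109 mm to its -x side. Origin under the centre of the scoop's cup.
- oil_bottle: Bystander: amber glass oil bottle with a black cap, 60 mm across, 200 mm tall. Origin under its centre.
- bowl: Bystander: white bowl, 140 mm across, 55 mm tall. Origin under its centre.
Things that resemble listed ones, but are neither listed nor needed, are in the scene too. There is more than one size of the cap; the job needs the smaller. Leave any yellow look-alike of the bottle alone.

How it is judged:
By the outcome, as a careful person would: the job done as asked, in the order asked, and still so for the second after the job is handed in, while the arm keeps its last pose, push and grip.
It also fails if it takes over 59 s, if anything falls off the work surface, if the arm or the gripper's body presses on something with over 40 N, if the wrist force passes 120 N, or if a joint passes its speed limit or range.

## Working session

There is one attempt and no reset: what is moved stays moved. The work goes in short steps, Python scripts to look and compute and a tool call to move; the robot and the scene stay as the last step left them, time stands still between calls to the robot, and variables do not carry over. Pictures are saved under pics/ and viewed, and the job is handed in when it is done.

Besides the shell and the picture viewer there is one more tool, called as name(argument=value, ...) on one line, values as JSON. apply_moves: Moves the arm, as the interface text tells. Its arguments: {"type":"object","properties":{"motion":{"type":"array"},"force":{"type":"number"}},"required":["motion"]}

```bash
mkdir -p pics; cat > h.py <<'E'
import numpy as np, cv2
from plant import monitor, optics, ticket
from scipy.spatial.transform import Rotation as Ro
def K(ci):
    f=240/np.tan(np.radians(ci['fov_y']/2)); return np.array([[f,0,ci['cx']],[0,f,ci['cy']],[0,0,1.]])
def pose():
    s=monitor.state(); return np.array(s['position']),Ro.from_euler('xyz',s['tcp_rot'],degrees=True).as_matrix()
def ext(n,ps=None):
    ci=optics.camera_info(n)
    if n!='wrist': return np.array(ci['R']),np.array(ci['t'])
    p,R=ps; T=np.eye(4);T[:3,:3]=R;T[:3,3]=p; M=np.linalg.inv(T@np.array(ci['mount'])); return M[:3,:3],M[:3,3]
def cloud(n,depth,ps=None):
    ci=optics.camera_info(n);R,t=ext(n,ps)
    v,u=np.mgrid[:480,:640]; q=cv2.undistortPoints(np.stack([u,v],-1).reshape(-1,1,2).astype(float),K(ci),np.array(ci['dist'],float)).reshape(480,640,2)
    C=np.dstack([q,np.ones((480,640))])*depth[...,None]
    W=(C-t)@R; W[depth<=0]=np.nan; return W
def proj(n,X,ps=None):
    ci=optics.camera_info(n);R,t=ext(n,ps)
    return cv2.projectPoints(np.array(X,float).reshape(-1,1,3),cv2.Rodrigues(R)[0],t,K(ci),np.array(ci['dist'],float))[0].reshape(-1,2)
def save(name,im): cv2.imwrite('pics/'+name+'.png',im[...,::-1])
E
python3 - <<'E'
from h import *
print(monitor.state())
for n in ['scene','side','wrist']:
    ps=pose(); p,d=optics.capture(n); save(n+'0',p); np.savez(n+'0',p=p,d=d,P=ps[0],R=ps[1])
    for l in ['cap','bottle','lever_peg','counter']:
        for r in optics.spot_in(n,l): print(n,l,round(r['score'],2),np.round(r['point'],3),np.round(proj(n,r['point'],ps)[0]))
print(optics.camera_info('wrist')['mount'])
E
```

```text
{'time_s': 0.0, 'joints': array([ 6.32768770e+01,  7.13414216e+00,  9.46325173e+01,  9.27789354e-04,
        7.83559768e+01, -4.73074023e+00]), 'qvel': array([-0.06795323,  0.02968105, -0.02907569,  0.08745973, -0.03475041,
       -0.08376407]), 'tau': array([ 4.83709318e-04, -4.17616761e+01, -3.59929597e+01,  7.74527038e-02,
        4.93024872e-02, -1.73149751e-04]), 'position': array([0.24312172, 0.60211443, 0.21339594]), 'tcp_rot': array([-9.01221435e+01,  1.10193955e-02, -2.19925828e+01]), 'force': array([ 0.70166722, -0.67720947, -0.81575913]), 'wrist_torque': array([-0.02029362, -0.04718866,  0.01632306]), 'opening': 1.0033291090822472}
scene cap 0.91 [ 0.58  -0.155  0.179] [270. 235.]
scene cap 0.9 [ 0.718 -0.165  0.049] [322. 316.]
scene bottle 0.98 [ 0.594 -0.175  0.029] [272. 296.]
scene bottle 0.68 [ 0.397 -0.212  0.05 ] [194. 256.]
scene lever_peg 0.56 [0.533 0.157 0.037] [344. 202.]
scene lever_peg 0.53 [0.475 0.202 0.06 ] [337. 177.]
scene counter 0.83 [0.534 0.156 0.04 ] [345. 201.]
scene counter 0.31 [0.474 0.2   0.061] [336. 177.]
side cap 0.96 [ 0.569 -0.162  0.183] [327. 266.]
side cap 0.75 [ 0.698 -0.16   0.049] [383. 292.]
side bottle 0.98 [ 0.38  -0.219  0.037] [244. 349.]
side bottle 0.84 [ 0.558 -0.176  0.023] [323. 318.]
side lever_peg 0.48 [0.481 0.197 0.061] [261. 200.]
side counter 0.74 [0.509 0.15  0.04 ] [275. 216.]
[[-6.44315733e-04  9.72209701e-01  2.34110834e-01 -6.53577669e-02]
 [ 4.70692165e-04 -2.34110562e-01  9.72209866e-01 -1.69212172e-01]
 [ 9.99999682e-01  7.36604248e-04 -3.06770371e-04 -1.64048607e-04]
 [ 0.00000000e+00  0.00000000e+00  0.00000000e+00  1.00000000e+00]]
```

View pics/scene0.png

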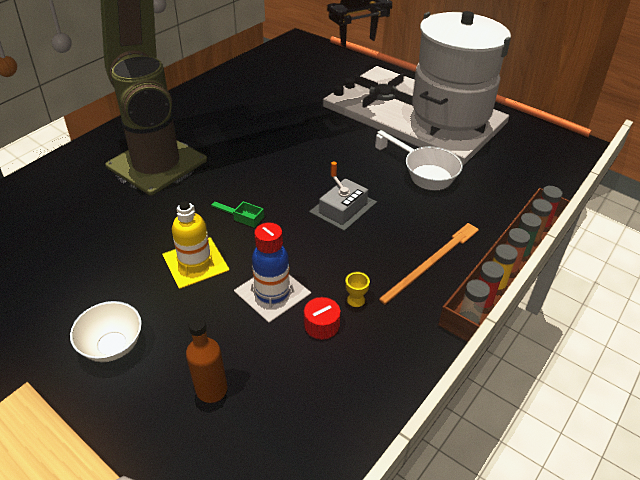

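View pics/side0.png

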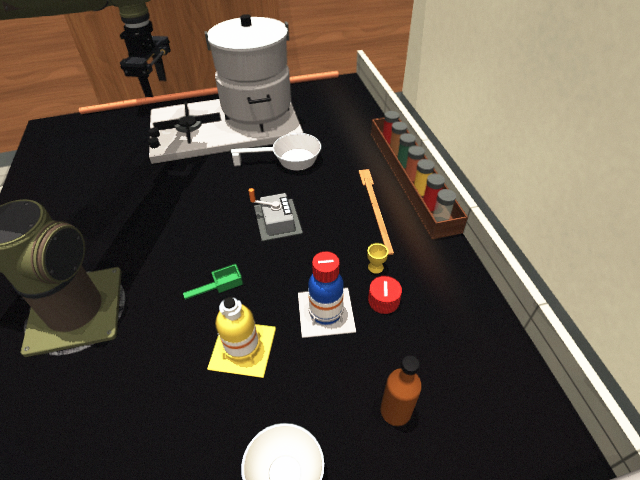

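View pics/wrist0.png

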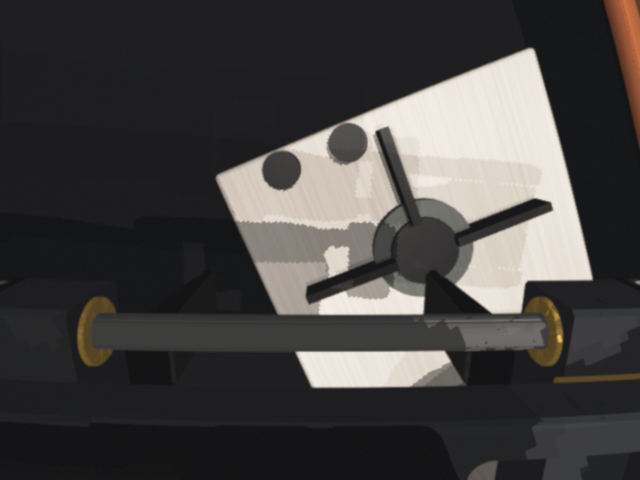

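The scene picture shows the peg at (334,168) on the grey counter (343,203). There are two caps: the one on the blue bottle at (268,236) and a loose red one at (322,316). The job needs the smaller cap, which is locked on the blue bottle. Next I measure both and enlarge the crops.

```bash
python3 - <<'E'
from h import *
for n in ['scene','side']:
    z=np.load(n+'0.npz');p,d=z['p'],z['d'];W=cloud(n,d)
    hsv=cv2.cvtColor(p,cv2.COLOR_RGB2HSV)
    H,S,V=hsv[...,0],hsv[...,1],hsv[...,2]
    tbl=W[...,2]; m=(abs(tbl)<.02)&(W[...,0]>.3)&(W[...,0]<.8)&(abs(W[...,1])<.3); print(n,'table z',np.nanmedian(tbl[m]))
    def fit(name,m):
        P=W[m&~np.isnan(tbl)]
        if len(P)<5: print(name,len(P));return
        c,r=cv2.minEnclosingCircle(P[:,:2].astype(np.float32)); print(n,name,len(P),'circ',np.round(c,4),round(r*2,4),'med',np.round(np.median(P,0),4),'zmax',P[:,2].max().round(4))
    near=lambda x,y,r:(np.hypot(W[...,0]-x,W[...,1]-y)<r)
    fit('captop',near(.575,-.16,.06)&(tbl>.172))
    fit('capbigtop',near(.705,-.163,.07)&(tbl>.035))
    fit('pegorange',near(.5,.17,.1)&(H<15)&(S>150)&(V>80)&(tbl>.05))
    fit('pegtop',near(.5,.17,.1)&(H<15)&(S>150)&(tbl>.09))
    # rect fits
    for nm,m in [('foot',near(.575,-.165,.1)&(tbl>.002)&(tbl<.012)&(S<60)&(V>120)),('ctrtop',near(.52,.155,.09)&(tbl>.04)&(tbl<.052)),('plate',near(.52,.155,.1)&(tbl>.0)&(tbl<.009)&(V>50)&(S<40))]:
        P=W[m].astype(np.float32); print(n,nm,len(P), cv2.minAreaRect(P[:,:2]*1000) if len(P) else '')
    stripe=near(.575,-.16,.03)&(tbl>.172)&(S<80)&(V>150)
    P=W[stripe]; 
    if len(P)>5:
        u,s,vt=np.linalg.svd((P-P.mean(0))[:,:2]); print('stripe',P.mean(0).round(4),np.degrees(np.arctan2(vt[0,1],vt[0,0])))
a=np.load('scene0.npz')['p'];b=np.load('side0.npz')['p']
c=lambda im,x,y,r:cv2.resize(im[y-r:y+r,x-r:x+r],(390,290) if 0 else (300,300),interpolation=cv2.INTER_CUBIC)
save('crops',np.vstack([np.hstack([c(a,295,270,60),c(a,343,195,45)]),np.hstack([c(b,350,280,60),c(b,275,212,45)])]))
E
```

```text
scene table z 0.000180770251935092
scene captop 469 circ [ 0.5699 -0.1515] 0.0587 med [ 0.5724 -0.1533  0.1796] zmax 0.1847
scene capbigtop 901 circ [ 0.7074 -0.1516] 0.0783 med [ 0.7105 -0.1558  0.0455] zmax 0.0509
scene pegorange 69 circ [0.4625 0.2029] 0.0164 med [0.4631 0.2018 0.0778] zmax 0.0956
scene pegtop 11 circ [0.4619 0.2037] 0.0152 med [0.4641 0.2039 0.0928] zmax 0.0956
scene foot 1088 ((569.6483764648438, -150.78121948242188), (122.547119140625, 123.20722961425781), 81.91838073730469)
scene ctrtop 815 ((509.7730712890625, 173.20053100585938), (97.49761199951172, 113.11929321289062), 0.7708873748779297)
scene plate 507 ((511.7467041015625, 174.14498901367188), (125.78636932373047, 143.88265991210938), 1.4434814453125)
stripe [ 0.5695 -0.1502  0.1805] -11.584686655575892
side table z 0.001059704753390019
side captop 512 circ [ 0.5685 -0.1507] 0.0547 med [ 0.5679 -0.1533  0.1808] zmax 0.1841
side capbigtop 744 circ [ 0.7063 -0.1526] 0.0756 med [ 0.705  -0.1561  0.0466] zmax 0.0521
side pegorange 61 circ [0.4592 0.2043] 0.016 med [0.4592 0.2023 0.0785] zmax 0.0978
side pegtop 13 circ [0.459  0.2042] 0.0158 med [0.4592 0.2027 0.0937] zmax 0.0978
side foot 1255 ((569.5878295898438, -149.57286071777344), (123.5420913696289, 119.92910766601562), 82.0739974975586)
side ctrtop 727 ((513.751708984375, 174.04310607910156), (80.8591079711914, 112.71061706542969), 1.2062973976135254)
side plate 576 ((517.2954711914062, 173.35797119140625), (112.0735092163086, 139.70819091796875), 0.09794247150421143)
stripe [ 0.5694 -0.1493  0.1815] 171.79229309181642
```

View pics/crops.png

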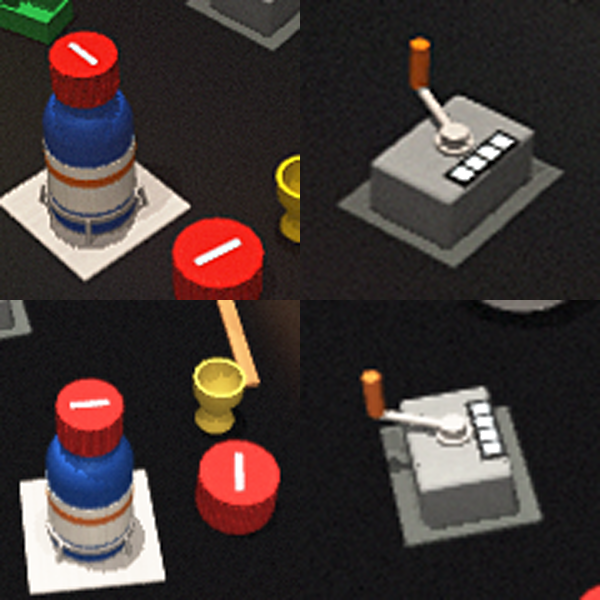

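The cap on the blue bottle has its top at z = 0.180, is about 52–55 mm across and is centred near (0.569,-0.150). The loose cap is about 75 mm across, so it is the look-alike. Next I check obstacles and the pivot.

```bash
python3 - <<'E'
from h import *
for n in ['scene','side']:
    z=np.load(n+'0.npz');p,d=z['p'],z['d'];W=cloud(n,d)
    X,Y,Z=W[...,0],W[...,1],W[...,2]
    m=(Z>.12)&(Z<.6)&(X>.3)&(X<1)&(abs(Y)<.9)
    lab=cv2.connectedComponentsWithStats(m.astype(np.uint8))
    for i in range(1,lab[0]):
        if lab[2][i,4]>60:
            P=W[lab[1]==i]; print(n,lab[2][i],np.nanpercentile(P,2,axis=0).round(3),np.nanpercentile(P,98,axis=0).round(3))
    m=(np.hypot(X-.515,Y-.174)<.022)&(Z>.053); P=W[m]; print('boss',len(P),P.mean(0).round(4),(P.min(0)+P.max(0))[:2]/2)
    piv=np.array([.5155,.1735]); 
    print(np.round(proj(n,[[.5155,.1735,.062],[.4605,.2035,.095],[.5695,-.1505,.18],[.5695,-.1505,.0]]),1))
E
```

```text
scene [ 414   11   97  104 8016] [0.443 0.556 0.127] [0.658 0.738 0.336]
scene [172 201  31  35 707] [ 0.357 -0.226  0.121] [ 0.404 -0.174  0.175]
scene [ 253  223   34   43 1109] [ 0.548 -0.181  0.121] [ 0.6   -0.128  0.182]
scene [ 186  317   35   50 1136] [ 0.628 -0.432  0.121] [ 0.672 -0.382  0.202]
boss 59 [0.5153 0.1755 0.0575] [0.51176929 0.17426841]
[[343.  187.9]
 [333.  162.9]
 [267.8 231.3]
 [272.  292.5]]
side [ 204   14   86   96 6519] [0.424 0.557 0.126] [0.648 0.731 0.337]
side [ 310  252   32   43 1071] [ 0.54  -0.18   0.121] [ 0.595 -0.129  0.183]
side [217 298  34  36 881] [ 0.345 -0.225  0.121] [ 0.402 -0.182  0.175]
side [ 386  356   36   46 1129] [ 0.615 -0.43   0.122] [ 0.666 -0.383  0.202]
side [609 468  31  12 177] [ 0.862 -0.647  0.171] [ 0.905 -0.635  0.188]
boss 61 [0.513  0.1749 0.0583] [0.51068903 0.17529939]
[[275.  203.5]
 [251.2 190.3]
 [325.6 262. ]
 [325.7 312.9]]
```

```bash
cat >> h.py <<'E'
def rel(P,yaw,cmd=None):
    "tool shift mm + rotvec to reach TCP P with tool straight down, yaw deg"
    p,R=cmd if cmd else pose()
    Rt=Ro.from_euler('xyz',[-90,0,yaw],degrees=True).as_matrix()
    return (R.T@(np.array(P)-p)*1000).round(1),Ro.from_matrix(R.T@Rt).as_rotvec().round(4)
E
python3 - <<'E'
from h import *
print(rel([.455,.240,.12],0,(np.array([.243,.603,.215]),Ro.from_euler('xyz',[-90,0,-22],degrees=True).as_matrix())))
print(rel([.455,.240,.12],0))
E
```

```text
(array([ 332.5,   95. , -257.2]), array([ 0.   , -0.384,  0.   ]))
(array([ 332. ,   94.7, -257.1]), array([-1.000e-04, -3.838e-01,  0.000e+00]))
```

apply_moves(motion=[[332,95,-257,0,-0.384,0,255],[332,95,-257,0,-0.384,0,255],[332,95,-257,0,-0.384,0,255],[332,95,-257,0,-0.384,0,255],[332,95,-257,0,-0.384,0,255],[332,95,-257,0,-0.384,0,255],[332,95,-257,0,-0.384,0,255],[332,95,-257,0,-0.384,0,255],[332,95,-257,0,-0.384,0,255],[332,95,-257,0,-0.384,0,255]], force=30)

```text
time_s: 1.75
position: [0.4558, 0.2371, 0.1186]
tcp_rot: [-90.1, 0.1, -0.3]
force: [-0.1, 0.1, -0.4]
opening: 0.217
```

```bash
python3 - <<'E'
from h import *
ps=pose(); p,d=optics.capture('wrist'); print(ps[0],monitor.state()['opening'])
W=cloud('wrist',d,ps); hsv=cv2.cvtColor(p,cv2.COLOR_RGB2HSV)
m=(hsv[...,0]<18)&(hsv[...,1]>140)&(hsv[...,2]>80)&(W[...,2]>.06)&(W[...,2]<.11)
P=W[m]; print(len(P),np.nanmedian(P,0),np.nanmin(P,0),np.nanmax(P,0))
print(proj('wrist',[[.459,.204,.095],[.515,.174,.06]],ps))
save('w1',p)
E
```

```text
[0.45583333 0.23706094 0.11864514] 0.17684607110360093
62 [0.45947392 0.21248104 0.08667347] [0.45425359 0.20197271 0.06063986] [0.46356774 0.21398811 0.09607242]
[[255.58338133 284.70615179]
 [221.34958681 349.44872502]]
```

View pics/w1.png

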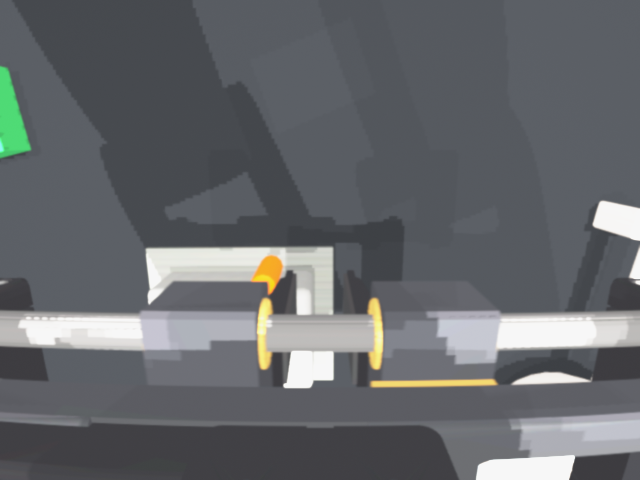

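The peg is at (265,275), left of the closing fingers (its upper part is hidden), as predicted. The fingers are on its +y side. Next I close fully, go down and push towards -y.

apply_moves(motion=[[-1,0,5,0,0,0,255],[-1,0,5,0,0,0,255],[-1,0,5,0,0,0,255],[-1,24,5,0,0,0,255],[-1,48,5,0,0,0,255],[-1,48,5,0,0,0,255],[-1,48,-10,0,0,0,255],[-1,48,-25,0,0,0,255],[-1,48,-40,0,0,0,255],[-1,48,-55,0,0,0,255]])

```text
time_s: 2.8
position: [0.4544, 0.184, 0.0727]
tcp_rot: [-89.9, -0.1, -0.0]
force: [-0.7, 2.5, 1.7]
opening: 0.002
```

apply_moves(motion=[[0,0,-8,0,0,0,255],[0,0,-16,0,0,0,255],[0,0,-21,0,0,0,255],[0,0,-21,0,0,0,255]])

```text
time_s: 3.2
position: [0.4551, 0.1638, 0.0724]
tcp_rot: [-90.0, -0.1, -0.0]
force: [3.0, 2.8, 2.1]
opening: 0.005
```

```bash
python3 - <<'E'
from h import *
s=monitor.state();print(s['position'],s['force'],s['wrist_torque'])
p,d=optics.capture('side'); W=cloud('side',d)
s=monitor.state();print(s['position'],s['force'])
hsv=cv2.cvtColor(p,cv2.COLOR_RGB2HSV)
m=(hsv[...,0]<15)&(hsv[...,1]>150)&(W[...,2]>.05)&(np.hypot(W[...,0]-.5,W[...,1]-.17)<.1)
print(m.sum(),np.median(W[m],0) if m.any() else '')
save('s2',cv2.resize(p[140:300,180:380],(800,640))[:600])
E
```

```text
[0.4550688  0.16380702 0.0724145 ] [2.95888165 2.83803172 2.08988303] [ 0.55168439 -0.39151878  0.04150618]
[0.45492821 0.16411812 0.07237608] [2.24312731 3.46672275 2.17609009]
62 [0.45749026 0.14326888 0.07682609]
```

View pics/s2.png

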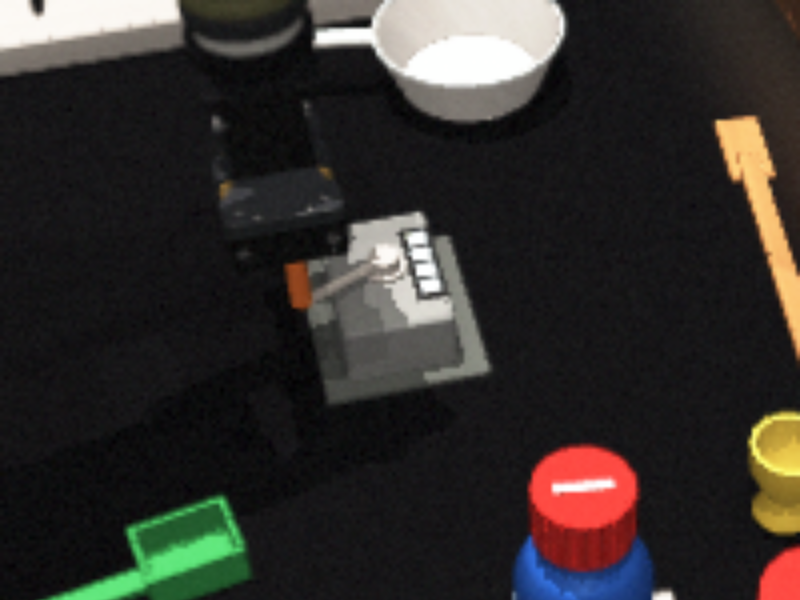

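The view shows the peg at about (298,285) pushed in front of the finger, with the lever nearly at its stop. I push on in small steps until the force jumps.

apply_moves(motion=[[0,0,-1.5,0,0,0,255],[0,0,-3,0,0,0,255],[0,0,-3,0,0,0,255]])

```text
time_s: 3.55
position: [0.4543, 0.1613, 0.0718]
tcp_rot: [-90.0, -0.0, 0.0]
force: [3.3, 4.3, 1.6]
opening: 0.005
```

apply_moves(motion=[[0,0,-1.5,0,0,0,255],[0,0,-3,0,0,0,255],[0,0,-3,0,0,0,255]])

```text
time_s: 3.85
position: [0.4544, 0.1594, 0.0718]
tcp_rot: [-89.8, -0.1, -0.0]
force: [3.7, 8.6, 0.2]
opening: 0.008
```

apply_moves(motion=[[0,0,-1.5,0,0,0,255],[0,0,-2.5,0,0,0,255],[0,0,-2.5,0,0,0,255]])

```text
time_s: 4.15
position: [0.4545, 0.1588, 0.0718]
tcp_rot: [-89.6, -0.1, -0.0]
force: [4.2, 15.6, -2.2]
opening: 0.008
```

```bash
python3 - <<'E'
from h import *
p,d=optics.capture('side'); W=cloud('side',d)
s=monitor.state();print(s['position'],s['force'])
hsv=cv2.cvtColor(p,cv2.COLOR_RGB2HSV)
m=(hsv[...,0]<15)&(hsv[...,1]>150)&(W[...,2]>.05)&(np.hypot(W[...,0]-.5,W[...,1]-.17)<.1)
print(m.sum(),np.median(W[m],0) if m.any() else '')
E
```

```text
[0.45457408 0.15885026 0.07183163] [ 5.29681019 15.40011484 -2.75404242]
57 [0.45984483 0.13864547 0.07680403]
```

The move stalled at 15 N, and the peg's measured chord of 63.7 mm gives about 1.02 rad, so the lever is at its stop. I now back off so it springs back, then lift.

apply_moves(motion=[[0,0,15,0,0,0,255],[0,0,35,0,0,0,255],[0,0,55,0,0,0,255],[0,0,75,0,0,0,255],[0,0,84,0,0,0,255],[0,0,84,0,0,0,255],[0,-50,84,0,0,0,255],[0,-100,84,0,0,0,255],[0,-150,84,0,0,0,255],[0,-180,84,0,0,0,0]])

```text
time_s: 5.2
position: [0.4549, 0.2387, 0.256]
tcp_rot: [-90.0, -0.2, -0.0]
force: [0.1, 1.0, -0.1]
opening: 0.047
```

```bash
python3 - <<'E'
from h import *
s=monitor.state();print(s['position'],s['joints'])
p,d=optics.capture('side'); W=cloud('side',d)
hsv=cv2.cvtColor(p,cv2.COLOR_RGB2HSV)
m=(hsv[...,0]<15)&(hsv[...,1]>150)&(W[...,2]>.05)&(W[...,2]<.1)&(np.hypot(W[...,0]-.5,W[...,1]-.17)<.1)
print(m.sum(),np.median(W[m],0) if m.any() else '')
# jaws along tool z; cap yaw -8; candidates
for yaw in (-90,-60,-45,0): print(yaw,rel([.5695,-.1505,.26],yaw))
E
```

```text
[0.45486135 0.23872455 0.25595773] [ 2.17381422e+01 -1.19156460e+01  1.09003844e+02 -6.26509627e-02
  8.26852837e+01 -6.82232612e+01]
72 [0.45917607 0.20245578 0.08053958]
-90 (array([ 113. ,    0.8, -389.9]), array([-0.0109,  1.5702,  0.006 ]))
-60 (array([ 113. ,    0.8, -389.9]), array([-0.0085,  1.0466,  0.0081]))
-45 (array([ 113. ,    0.8, -389.9]), array([-0.0072,  0.7848,  0.009 ]))
0 (array([ 113. ,    0.8, -389.9]), array([-0.0031, -0.0006,  0.0108]))
```

The peg is back at rest at (0.459,0.202). Now I go to the bottle for an offset wrist look.

apply_moves(motion=[[78,0,-341,0,0.925,0,0],[78,0,-341,0,0.925,0,0],[78,0,-341,0,0.925,0,0],[78,0,-341,0,0.925,0,0],[78,0,-341,0,0.925,0,0],[78,0,-341,0,0.925,0,0],[78,0,-341,0,0.925,0,0],[78,0,-341,0,0.925,0,0],[78,0,-341,0,0.925,0,0],[78,0,-341,0,0.925,0,0]])

```text
time_s: 6.25
position: [0.5313, -0.101, 0.251]
tcp_rot: [-90.1, 0.1, -53.0]
force: [-0.4, -0.2, 0.2]
opening: 0.912
```

```bash
python3 - <<'E'
from h import *
s=monitor.state();print(s['position'],s['joints'],s['tcp_rot'],s['force'],s['opening'],s['time_s'])
ps=pose(); p,d=optics.capture('wrist'); W=cloud('wrist',d,ps)
save('w3',p)
hsv=cv2.cvtColor(p,cv2.COLOR_RGB2HSV); top=(abs(W[...,2]-.18)<.006)&(np.hypot(W[...,0]-.57,W[...,1]+.15)<.045)
P=W[top];print(len(P)); c,r=cv2.minEnclosingCircle(P[:,:2].astype(np.float32));print(c,2*r,np.median(P,0),P.min(0),P.max(0))
st=top&(hsv[...,1]<80)&(hsv[...,2]>140); print('stripe',st.sum(),W[st].mean(0) if st.any() else '')
print(proj('wrist',[[.5695,-.150,.18]],ps))
E
```

```text
[ 0.53130378 -0.1009801   0.25095686] [-1.64475264e+01 -7.93098340e+00  1.06010657e+02 -3.19368592e-03
  8.20142258e+01 -5.34784660e+01] [-9.00584230e+01  7.35789337e-02 -5.29686517e+01] [-0.43913863 -0.16618689  0.18444893] 0.9121227510952936 6.25
1939
(0.5698016881942749, -0.14936834573745728) 0.054041966795921326 [ 0.57499805 -0.15826089  0.17946987] [ 0.54380492 -0.17608533  0.17405833] [ 0.59670021 -0.12276966  0.18153537]
stripe 76 [ 0.58128386 -0.15118675  0.18001864]
[[321.53730751 344.25244336]]
```

View pics/w3.png

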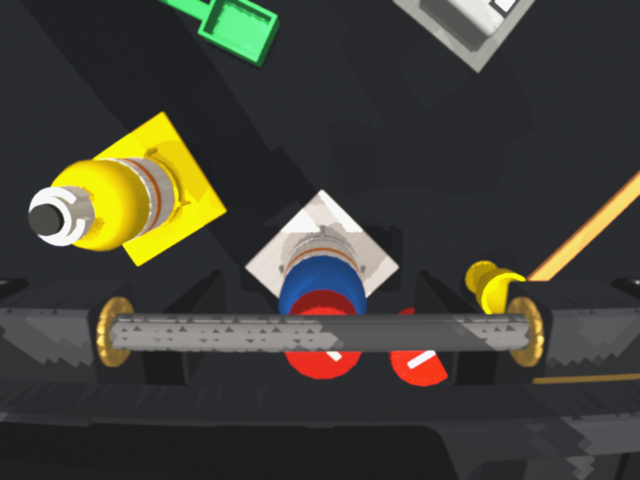

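The wrist view shows the cap on the blue bottle at (322,340), behind the bar, and the larger loose cap at (418,355). The fitted centre (0.570,-0.149) agrees with the fixed cameras. I move over the axis.

apply_moves(motion=[[40,0,1.4,0,0,0,0],[62,0,1.4,0,0,0,0],[62,25,1.4,0,0,0,0],[62,50,1.4,0,0,0,0],[62,50,1.4,0,0,0,0],[62,50,1.4,0,0,0,0],[62,50,1.4,0,0,0,0]])

```text
time_s: 7.0
position: [0.5713, -0.1495, 0.2036]
tcp_rot: [-89.9, -0.1, -52.9]
force: [-0.9, -0.9, 1.1]
opening: 1.0
```

```bash
python3 - <<'E'
from h import *
s=monitor.state();print(s['position'],s['tcp_rot'],s['force'])
print(rel([.5698,-.1497,.153],-53))
ps=[]
for i in range(3): optics.capture('side'); ps.append(pose()[0])
print(np.mean(ps,0),np.std(ps,0))
E
```

```text
[ 0.5713221  -0.14954809  0.20356339] [-89.9202867   -0.1269832  -52.91218377] [-0.86364743 -0.90663955  1.07475484]
(array([-0.9, 50.6, -1.4]), array([-0.0014,  0.0015,  0.0022]))
[ 0.57137958 -0.14991844  0.20367221] [7.36613840e-05 1.07024079e-04 1.50745686e-04]
```

apply_moves(motion=[[-1,20,-1,0,0,0,0],[-1,40,-1,0,0,0,0],[-1,51,-1,0,0,0,0],[-1,51,-1,0,0,0,255],[-1,51,-1,0,0,0,255],[-1,51,-1,0,0,0,255],[-1,51,-1,0,0,0,255],[-1,51,-1,0,0,0,255],[-1,51,-1,0,0,0,255],[-1,51,-1,0,0,0,255]], force=20)

```text
time_s: 8.15
position: [0.5698, -0.1496, 0.1512]
tcp_rot: [-89.9, -0.0, -53.0]
force: [2.2, 0.9, 0.5]
opening: 0.543
```

apply_moves(motion=[[0,0,0,0,0,0,255],[0,0,0,0,0,0,255],[0,2,0,0,0,0,255],[0,4,0,0,0,0,255],[0,5.5,0,0,0,0,255],[0,5.5,0,0,0,0,255],[0,5.5,0,0,0,0,255]], force=60)

```text
time_s: 8.85
position: [0.5699, -0.1496, 0.1471]
tcp_rot: [-89.9, -0.0, -53.0]
force: [0.4, 3.9, 8.2]
opening: 0.543
```

apply_moves(motion=[[0,1,0,0,0,0,255],[0,2,0,0,0,0,255],[0,2,0,0,0,0,255]])

```text
time_s: 9.15
position: [0.5699, -0.1496, 0.1457]
tcp_rot: [-89.9, -0.1, -53.0]
force: [-1.3, 4.5, 10.1]
opening: 0.542
```

It is pressed about 5.5 mm at 10 N. Now I turn counter-clockwise 75° (negative about tool y).

apply_moves(motion=[[0,0,0,0,-0.14,0,255],[0,0,0,0,-0.28,0,255],[0,0,0,0,-0.42,0,255],[0,0,0,0,-0.56,0,255]])

```text
time_s: 9.55
position: [0.5706, -0.1507, 0.1461]
tcp_rot: [-90.0, -0.3, -20.6]
force: [1.6, 1.6, 9.8]
opening: 0.543
```

```bash
python3 - <<'E'
from h import *
s=monitor.state();print(s['position'],s['tcp_rot'],s['force'],s['wrist_torque'],s['joints'])
E
```

```text
[ 0.57061386 -0.15072555  0.14610498] [-90.03031576  -0.25208889 -20.58270741] [1.57429622 1.59803787 9.82718768] [ 0.32831582 -0.08399618 -0.10270304] [-1.99908755e+01  2.45955945e+00  1.06259190e+02 -3.48086162e-02
  7.10294910e+01 -8.93968581e+01]
```

Turning goes freely with low torque. I continue: 0.56 rad is done and 0.75 remains.

apply_moves(motion=[[0,0,0,0,-0.14,0,255],[0,0,0,0,-0.28,0,255],[0,0,0,0,-0.42,0,255],[0,0,0,0,-0.56,0,255],[0,0,0,0,-0.7,0,255],[0,0,0,0,-0.75,0,255],[0,0,0,0,-0.75,0,255],[0,0,0,0,-0.75,0,255]])

```text
time_s: 10.35
position: [0.5706, -0.1507, 0.1461]
tcp_rot: [-90.2, -0.2, 22.1]
force: [0.5, 1.6, 8.6]
opening: 0.541
```

```bash
python3 - <<'E'
from h import *
p,d=optics.capture('scene');save('t',cv2.resize(p[170:310,190:350],(800,600)))
s=monitor.state();print(s['position'],s['tcp_rot'],s['force'],s['wrist_torque'],s['joints'])
E
```

```text
[ 0.5706293  -0.15067258  0.146116  ] [-90.19112116  -0.16283453  22.08172899] [0.18263769 2.46778024 9.41545071] [ 0.33347025 -0.04770125  0.07058721] [-1.99855763e+01  2.46094655e+00  1.06256636e+02 -3.46631312e-02
  7.10334877e+01 -1.32055839e+02]
```

View pics/t.png

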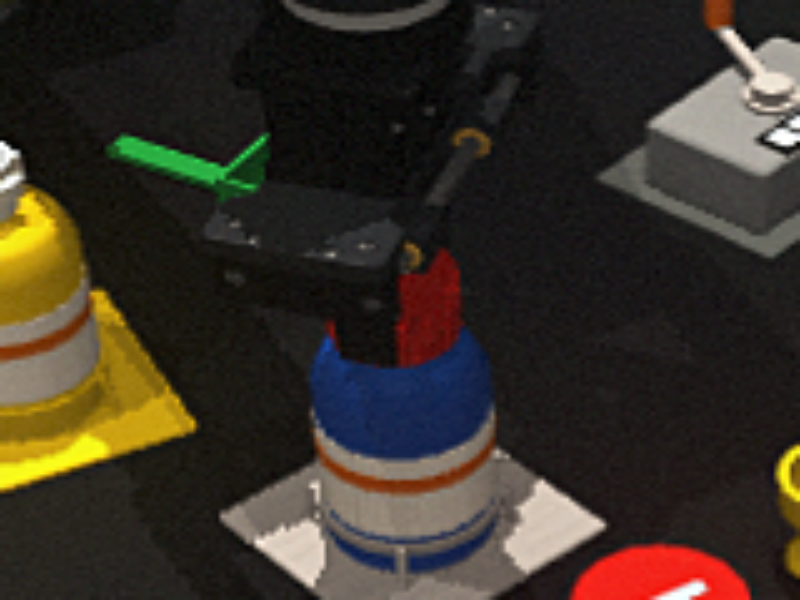

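The view shows the cap gripped at (430,300), still on the neck, with the hand turned 75°. I try a slow lift.

apply_moves(motion=[[0,-3,0,0,0,0,255],[0,-6,0,0,0,0,255],[0,-10,0,0,0,0,255],[0,-14,0,0,0,0,255]])

```text
time_s: 10.8
position: [0.5686, -0.1498, 0.1563]
tcp_rot: [-89.9, 0.1, 22.1]
force: [2.8, 0.6, -3.0]
opening: 0.546
```

apply_moves(motion=[[0,-8,0,0,0,0,255],[0,-18,0,0,0,0,255],[0,-30,0,0,0,0,255],[0,-45,0,0,0,0,255],[0,-60,0,0,0,0,255],[0,-70,0,0,0,0,255],[0,-73,0,0,0,0,255],[0,-73,0,0,0,0,255],[0,-73,0,0,0,0,255]])

```text
time_s: 11.7
position: [0.5688, -0.1497, 0.2294]
tcp_rot: [-90.0, 0.1, 22.1]
force: [0.1, 0.3, -1.0]
opening: 0.543
```

```bash
python3 - <<'E'
from h import *
for n in ('scene','side'):
    p,d=optics.capture(n);W=cloud(n,d);hsv=cv2.cvtColor(p,cv2.COLOR_RGB2HSV)
    m=((hsv[...,0]<6)|(hsv[...,0]>174))&(hsv[...,1]>150)&(hsv[...,2]>50)&(np.hypot(W[...,0]-.57,W[...,1]+.15)<.05)&(W[...,2]>.16)
    P=W[m];print(n,m.sum(),P.min(0),P.max(0),np.median(P,0))
    q=(W[...,2]>.05)&(W[...,2]<.1)&(hsv[...,0]<15)&(hsv[...,1]>150)&(np.hypot(W[...,0]-.5,W[...,1]-.17)<.1); print('peg',np.median(W[q],0))
    save('f_'+n,p)
s=monitor.state();print(s['position'],s['tcp_rot'],s['force'],s['opening'])
E
```

```text
scene 315 [ 0.5515159  -0.18576941  0.22314479] [ 0.596739   -0.12627905  0.26180466] [ 0.59031784 -0.15339498  0.25107622]
peg [0.46377002 0.20185052 0.07628732]
side 403 [ 0.54056535 -0.19222564  0.22288173] [ 0.57134709 -0.12720135  0.31569581] [ 0.5535287  -0.16557652  0.25640703]
peg [0.45920316 0.20225678 0.0770774 ]
[ 0.56864337 -0.14972036  0.22910377] [-8.99324642e+01  7.77587127e-02  2.20722268e+01] [ 0.09393746 -0.24787826 -0.72434388] 0.5468805799215042
```

View pics/f_scene.png

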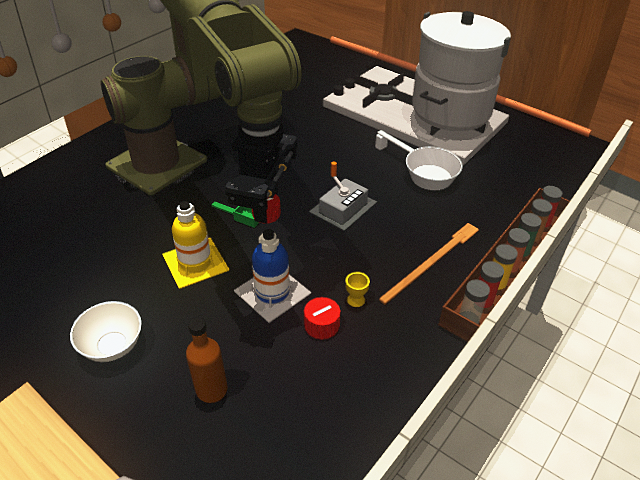

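View pics/f_side.png

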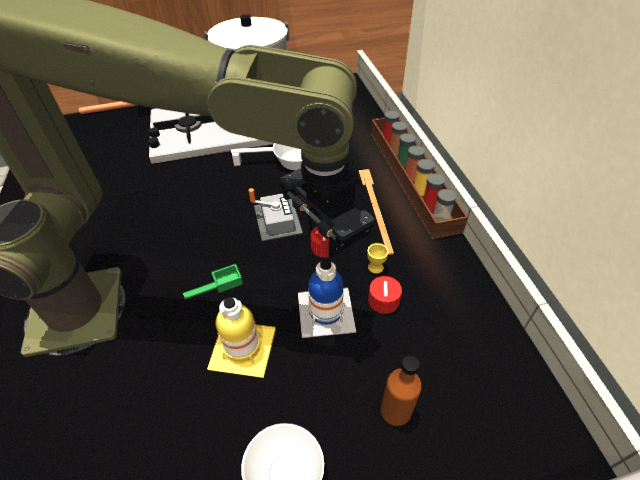

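The cap is off the neck and held in the gripper at (268,208) in the scene picture. The bare neck shows, and the lever is at rest. I raise it 2 mm more to reach 80 mm.

apply_moves(motion=[[0.5,-2,0,0,0,0,255],[0.5,-2,0,0,0,0,255],[0.5,-2,0,0,0,0,255]])

```text
time_s: 12.1
position: [0.5696, -0.1497, 0.2321]
tcp_rot: [-90.0, 0.0, 22.1]
force: [1.2, -0.8, 0.2]
opening: 0.545
```

```bash
python3 - <<'E'
from h import *
s=monitor.state();print(s['position'],s['tcp_rot'],s['force'],s['opening'],s['time_s'])
print(ticket.close_job())
E
```

```text
[ 0.56959876 -0.14966727  0.23206259] [-8.99930880e+01  7.87576913e-03  2.20734469e+01] [ 1.1723139  -0.75682356  0.15285684] 0.5449084837214253 12.1
the job is handed in; nothing more can be done
None
```

The lever was logged first, then the smaller cap came off the blue bottle, and I handed the job in at 12.1 s.

- **Lever:** I pushed the peg until the arm stalled at about 15 N. The measured chord gave about 1.02 rad, so it reached the stop. After I backed off, the peg was measured at its rest position again.
- **Cap:** I gripped it at 60 N, pressed it about 5.5 mm (10 N) and turned it 75° counter-clockwise. It lifted off with at most about 3 N of resistance.
- **Final pose:** The cap is held level within 0.1°, with its centre within about 1 mm of the bottle's axis. The gripper is about 81 mm above where it gripped the locked cap. That last height comes from the gripper reading; I took no camera picture after the final 2 mm raise.
- **Height check:** Before that raise, depth pictures showed the cap's lower edge at about 0.223 m, where 0.226 m is the goal. They are only good to a few millimetres.
- **Surroundings:** The last pictures, taken before that raise, show nothing else displaced. No check failed.

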